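# Poke the stuck tube adapter out of its centrifuge bucket

## Task

One of the two aluminium centrifuge buckets still has a tube adapter sunk in it. Set that bucket down over the knock-out post so that the post comes up through the hole in its bottom and pokes the adapter up, then take the adapter out and stand it upright in the steel tray. Leave the bucket sitting level on the post's base plate.

Things in the scene. Friction and masses are not known exactly. Their poses are not given: they have to be found in the camera images.
- bucket_grip (a point): Aluminium bucket holding the adapter: upright round cup, outside 62 mm, 50 mm tall, bore 48, floor 6 mm with a 36 mm access hole; 0.3 kg. An identical empty one (open bore) stands 110 mm or more away. Point: on its axis, 35 mm above its underside, 15 mm below the rim; z up. Grip the outside here, no lower: the adapter will rise 24 mm above the rim between the fingers.
- adapter_mid (a point): Tube adapter: grey plastic cylinder, 46 mm diameter, 42 mm tall, four dark wells on top, 70 g. It stands loose on the bucket's floor, top 2 mm below the rim. With the bucket down over the post it rests on the post, top 24 mm above the rim: grip it there across its diameter, fingertips just above the rim. Point: its centre, 21 mm from both ends; z up.
- post_top (a point): Knock-out post: round steel post, 16 mm diameter, 32 mm tall, in the middle of a fixed dark steel base plate 90 x 90 x 10 mm on the bench. Point: centre of the post's top, 42 mm above the bench; z up. Fully down, the bucket's underside lies on the plate, 32 mm below this point; the post has 10 mm to spare all round in the bucket's hole.
- tray_floor (a point): Shallow plain steel instrument tray, fixed, outside 160 mm (its x) by 120 mm (its y), walls 4 mm thick and 19 mm high. Point: middle of its inner floor, 4 mm above the bench; x and y run along its sides, z up.
Things that resemble listed ones, but are neither listed nor needed, are in the scene too. Leave any orange look-alike of the part that bears post_top alone.

How it is judged:
On the way:
1. the bucket is down on the post's base plate and the post has poked the adapter up at least 18 mm out of its seat (horizontal distance between bucket_grip and post_top below 0.015 m and z of bucket_grip in the frame of post_top below 0.01 m and z of adapter_mid in the frame of bucket_grip above 0.01 m and horizontal distance between adapter_mid and bucket_grip below 0.01 m), for 0.2 s.
At the end, for the whole second after the job is handed in: The adapter stands upright (within 10 degrees) on the tray's floor, inside its walls, and the bucket sits level (within 10 degrees) on the base plate (within 7 mm of fully down) with the post inside its hole (axes within 15 mm) (x of adapter_mid in the frame of tray_floor between -0.06 and 0.06 m and y of adapter_mid in the frame of tray_floor between -0.04 and 0.04 m and z of adapter_mid in the frame of tray_floor between 0.015 and 0.027 m and angle between each of adapter_mid, bucket_grip's own z axis and vertical below 0.17 rad and horizontal distance between bucket_grip and post_top below 0.015 m and z of bucket_grip in the frame of post_top below 0.01 m); the robot touches nothing.
It also fails if it takes over 48 s, if anything falls off the work surface, if the arm or the gripper's body presses on something with over 40 N, if the wrist force passes 120 N, or if a joint passes its speed limit or range.

## Robot

A 6-joint arm with a two-finger parallel gripper is mounted at the origin on the work surface. World frame = base frame: x ahead of the robot, y to its left, z up, the work surface at z = 0. Lengths are in m, angles in rad, forces in N, time in s.
With the tool pointing down it reaches from about 0.375 to 0.925 m from the base axis. Payload 5.7 kg.
Tool frame: the origin (TCP) lies between the finger pads; the fingertips stand 11 mm ahead of it and the grasp point (between the pads) lies 8 mm behind it; z points along the fingers, x is the direction in which the jaws open and shut, and the axes are right-handed (so a half turn about z gives the same grasp; the last joint's range is limited). The gripper opens to 85 mm and grips with 20 to 120 N. Pads are 22 mm wide; open, the fingers measure 114 mm over their backs; the gripper's body (76 mm by 85 mm) begins 54 mm behind the grasp point. The pads swing forward as they close: fully open they stand 13 mm farther back than shut.
Start: joints at [0.994, 0.359, 1.51, -0, 1.272, -0.115], TCP at [0.267, 0.537, 0.242] pointing down, gripper open.
Joint ranges: [-2.97, 2.97], [-1.01, 2.36], [0.21, 2.38], [-0.96, 4.11], [0.2, 2.71], [-2.98, 2.98]. Speed limits (rad/s): [2.39, 2.39, 3.14, 3.14, 3.14, 3.14].

## Interface

Orientations are given as a rotation vector (axis times angle).
In Python, from rig import manip gives the robot as it stands.
- The arm moves only by the tool step_arm, never from a script. Its argument "plan" is a list of rows, each a list of 6 numbers: the shift along the tool's x, y, z in mm, then the turn, a rotation vector about the tool's x, y, z in degrees. In form: [[dx, dy, dz, wx, wy, wz], ...]. A call has 1 to 12 rows; each row is the pose to reach, as a shift and turn from the pose commanded when the call began, along the tool's axes at that moment; what a row does not reach only later rows make up. A row lasts 1/12 s, in which the tool goes at most 41.7 mm and 7.16 degrees, less where a joint would pass 70% of its speed; a pose out of reach is approached as far as the arm can. A call with a gripper value outside its range is refused whole. "jaw" is the opening, from 0 (shut) to 1 (fully open), set as the call begins (left out, the last holds). The fingers move at their own pace and stop on an object; the grip force is fixed at half the most. Time passes only in rows, so rows that repeat a pose let the fingers close. It gives the time, the measured TCP pose, the force and the opening at its end, in the units of the state.
- manip.get_state(): the state, without advancing time (a new reading comes with each control period).
- manip.capture(name): name is "scene" or "top"; returns a dict with "image" (400x640x3 uint8, red, green, blue), "vertical_fov" (degrees; the focal length in pixels is half the picture's height over the tangent of half this angle, whatever the lens; pixels are square), "cx", "cy" (the principal point, pixels), "R" (3x3) and "t" (3): a world point X has camera coordinates R X + t. Camera axes: x right, y down, z forward; pixel columns grow to the right and rows downward; lengths in m; the calibration is good to about 2 mm. A picture is of the moment at which its call begins. There is no depth.
- manip.sign_off(): hands the job in, once; it reports no verdict.
Trained networks look in the newest picture that a camera, given by its name, has taken for a name from the list of things; names that differ only in an ending like _2 or _b are one class to them, and where a whole thing is asked for, a point or a joint stands for the part that bears it (a point fixed in the world has none). Each returns a list of dicts, best first, with "score" (0 to 1); they miss things now and then, are a little off and sometimes report something else, mostly with a low value. They report only what shows in the picture. A call takes as long as a camera call. They do not tell look-alikes from the thing itself.
- manip.regions_of(label, camera): "pixels" (400x640 bool, what is visible of it) and "at" ([column, row] in pixels, amid what is visible of it).
The state is a dict: "time_s": time; "joint_pos": joint angles; "joint_velocities": joint speeds; "effort": joint torques, N m; "position": TCP position; "eef_rot": TCP orientation; "ft_force": force on the tool from outside, world axes, zero at the start; "torque": the same for the moment, N m; "finger_gap": finger opening in m.
Only numpy, scipy, OpenCV 4.12 (cv2) and the standard library are available. Lean on these libraries where they do the work, as an engineer would, in place of code of your own. Each camera call takes 0.05 s, during which the arm holds its last target.

## Working session

There is one attempt and no reset: what is moved stays moved. The work goes in short steps, Python scripts to look and compute and a tool call to move; the robot and the scene stay as the last step left them, time stands still between calls to the robot, and variables do not carry over. Pictures are saved under pics/ and viewed, and the job is handed in when it is done.

Besides the shell and the picture viewer there is one more tool, called after "Request:" as name(argument=value, ...), one argument or row to a line, values as JSON. step_arm: Moves the arm, as the interface text tells. Its arguments: {"type":"object","properties":{"plan":{"type":"array","items":{"type":"array","items":{"type":"number"}}},"jaw":{"type":"number"}},"required":["plan"]}

```bash
ls; mkdir -p pics
cat > h.py <<'E'
from rig import manip
import numpy as np, cv2
from scipy.spatial.transform import Rotation as Ro
def cap(n,f=None):
    c=manip.capture(n)
    if f: cv2.imwrite(f,cv2.cvtColor(c['image'],cv2.COLOR_RGB2BGR))
    return c
def foc(c): return c['image'].shape[0]/2/np.tan(np.radians(c['vertical_fov']/2))
def ray(c,uv,z):
    f=foc(c);R=np.array(c['R']);t=np.array(c['t'])
    d=R.T@np.array([(uv[0]-c['cx'])/f,(uv[1]-c['cy'])/f,1]);o=-R.T@t
    return o+d*(z-o[2])/d[2]
def proj(c,X):
    p=np.array(c['R'])@np.array(X)+np.array(c['t']);f=foc(c)
    return np.array([c['cx']+f*p[0]/p[2],c['cy']+f*p[1]/p[2]])
E
python3 - <<'E'
from h import *
a=cap('top','pics/top0.png');b=cap('scene','pics/scene0.png')
for n,c,z in(('top',a,0),('scene',b,0)):
    print(n,c['vertical_fov'],c['cx'],c['cy'],-np.array(c['R']).T@c['t'], np.round(c['R'],3).tolist())
    for l,z in (('bucket_grip',.03),('adapter_mid',.048),('post_top',.01),('tray_floor',.004)):
        for r in manip.regions_of(l,n):
            ys,xs=np.nonzero(r['pixels'])
            print(n,l,round(r['score'],2),np.round(r['at']),[xs.min(),xs.max(),ys.min(),ys.max()],len(xs),np.round(ray(c,r['at'],z),3))
s=manip.get_state();print(s)
E
```

```text
pics
top 54.54581429596703 319.0877742434926 200.75381669711658 [ 0.43579032 -0.04586648  0.74751692] [[-0.023, -0.999, -0.029], [-0.993, 0.026, -0.112], [0.113, 0.027, -0.993]]
top bucket_grip 0.91 [260. 179.] [np.int64(238), np.int64(273), np.int64(154), np.int64(190)] 518 [0.561 0.084 0.03 ]
top adapter_mid 0.59 [253. 172.] [np.int64(242), np.int64(266), np.int64(159), np.int64(182)] 451 [0.572 0.093 0.048]
top post_top 0.79 [268. 262.] [np.int64(237), np.int64(296), np.int64(233), np.int64(293)] 2309 [0.406 0.072 0.01 ]
top post_top 0.64 [344. 179.] [np.int64(317), np.int64(371), np.int64(150), np.int64(206)] 2177 [ 0.561 -0.074  0.01 ]
scene 45.136109510298 327.12499344200046 206.92815651459279 [1.05979378 0.40116034 0.72205758] [[-0.614, 0.789, -0.02], [0.539, 0.401, -0.74], [-0.576, -0.466, -0.672]]
scene bucket_grip 0.87 [364. 279.] [np.int64(349), np.int64(382), np.int64(257), np.int64(298)] 878 [0.582 0.098 0.03 ]
scene adapter_mid 0.57 [364. 270.] [np.int64(353), np.int64(377), np.int64(261), np.int64(279)] 375 [0.576 0.093 0.048]
scene post_top 0.68 [404. 227.] [np.int64(
[... 289 characters left out ...]
)] 2584 [ 0.491 -0.335  0.004]
{'time_s': 0.5, 'joint_pos': array([ 9.93929548e-01,  3.58819941e-01,  1.51040924e+00, -5.86890872e-05,
        1.27251402e+00, -1.15093263e-01]), 'joint_velocities': array([ 0.00055758, -0.00227389,  0.00080667, -0.0010628 , -0.00153569,
        0.00126006]), 'effort': array([-1.54533252e-03, -5.27137649e+01, -2.78782207e+01, -2.65177059e-04,
        3.57272271e-03, -7.84752274e-06]), 'position': array([0.26731998, 0.53711142, 0.24225137]), 'eef_rot': array([ 2.67073762e+00,  1.65409902e+00, -1.76520812e-04]), 'ft_force': array([-0.51462427,  0.66329892,  0.16115178]), 'torque': array([-0.03966612,  0.00990705,  0.0150161 ]), 'finger_gap': 0.08549296844449183}
```

View pics/top0.png

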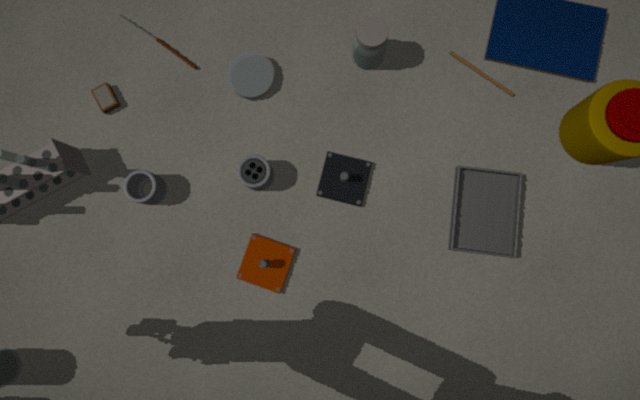

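View pics/scene0.png

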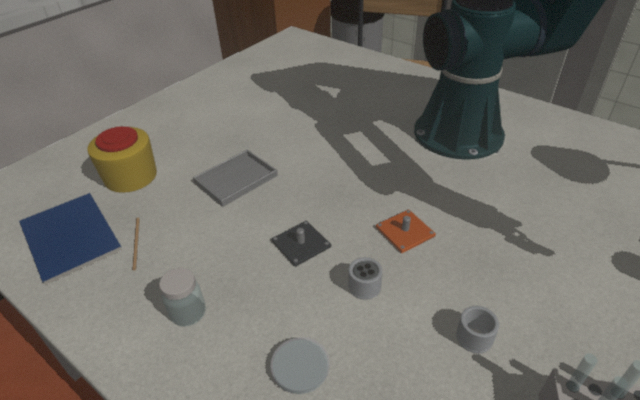

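Both pictures show:
- **Buckets:** the one with four dark wells is at top (255,172) / scene (365,272). The empty one is at top (142,186) / scene (478,325).
- **Posts:** the dark plate is at top (345,177) / scene (300,240). The orange look-alike is at top (267,263) / scene (405,225).
- **Tray:** it is at top (487,211). The blue mat and the lid disc are not needed.

I choose the four-well bucket and the dark post, and check both in a close crop.

Run:
```python
import cv2,numpy as np
a=cv2.imread('pics/top0.png');b=cv2.imread('pics/scene0.png')
def cr(i,x,y,w=60,h=50,s=6): return cv2.resize(i[y:y+h,x:x+w],None,fx=s,fy=s,interpolation=cv2.INTER_CUBIC)
m=np.vstack([np.hstack([cr(a,225,147),cr(a,315,145)]),np.hstack([cr(b,335,253),cr(b,270,218)])])
m=cv2.convertScaleAbs(m,alpha=1.6)
cv2.imwrite('pics/crop.png',m[:600,:800])
```

```text
(no output)
```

View pics/crop.png

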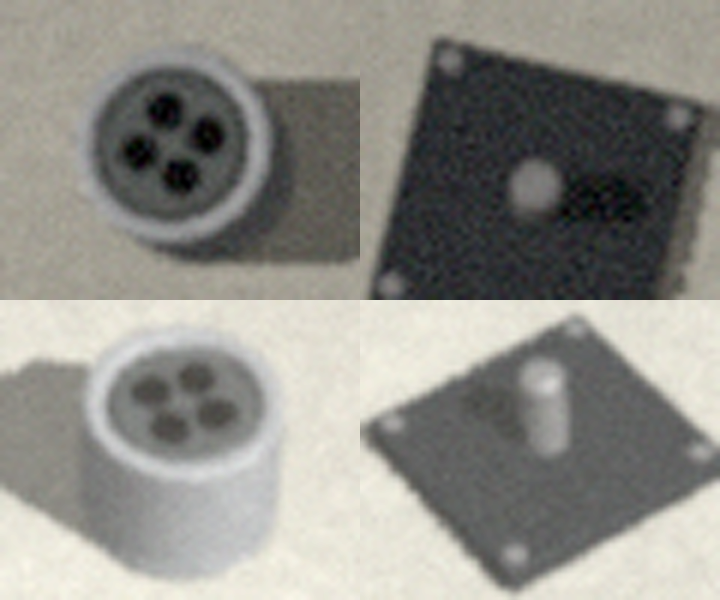

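The crop confirms it: four dark wells in the left bucket, and a dark plate with a grey post. Next I triangulate from both cameras.

Run:
```python
from h import *
a=cap('top');b=cap('scene')
h=-.5
print('rim',ray(a,(254+h,170.9+h),.05),ray(b,(365.5+h,270.4+h),.05))
print('post',ray(a,(344.2+h,175.6+h),.042),ray(b,(300.5+h,230.4+h),.042))
for l in ['adapter_mid']:
    for n,c in(('top',a),('scene',b)):
        r=manip.regions_of(l,n)[0];ys,xs=np.nonzero(r['pixels']);print(l,n,ray(c,((xs.min()+xs.max())/2,(ys.min()+ys.max())/2),.048))
for n,c in(('top',a),('scene',b)):
  for r in manip.regions_of('tray_floor',n)[:1]:
    k,_=cv2.findContours(r['pixels'].astype(np.uint8),0,2);k=max(k,key=cv2.contourArea)
    p=cv2.boxPoints(cv2.minAreaRect(k));
    ap=cv2.approxPolyDP(k,6,True)[:,0];print(n,ap.tolist());print(np.round([ray(c,q,.01) for q in ap],3).tolist())
# tray corners by hand in top
P=[ray(a,q,.019) for q in [(456,167),(524,173),(519,257),(448.5,250)]]
print(np.round(P,3),np.mean(P,0))
```

```text
rim [0.57400756 0.09198763 0.05      ] [0.57702539 0.0950695  0.05      ]
post [ 0.56208335 -0.07332252  0.042     ] [ 0.56357424 -0.07144219  0.042     ]
adapter_mid top [0.5732302  0.09053722 0.048     ]
adapter_mid scene [0.57632858 0.09356772 0.048     ]
top [[457, 165], [449, 248], [515, 257], [522, 174]]
[[0.581, -0.292, 0.01], [0.424, -0.267, 0.01], [0.405, -0.387, 0.01], [0.56, -0.413, 0.01]]
scene [[277, 170], [246, 150], [194, 179], [225, 204]]
[[0.417, -0.271, 0.01], [0.403, -0.39, 0.01], [0.561, -0.406, 0.01], [0.578, -0.281, 0.01]]
[[ 0.576 -0.286  0.019]
 [ 0.561 -0.412  0.019]
 [ 0.405 -0.39   0.019]
 [ 0.421 -0.263  0.019]] [ 0.49059712 -0.33800952  0.019     ]
```

```bash
cat >> h.py <<'E'
def to(*X):
    s=manip.get_state();R=Ro.from_rotvec(s['eef_rot']).as_matrix()
    print('t',s['time_s'],'pos',np.round(s['position'],4),'rot',np.round(s['eef_rot'],3),'gap',round(s['finger_gap'],4),'F',np.round(s['ft_force'],1))
    for x in X: print(x,np.round(1000*R.T@(np.array(x)-s['position']),1))
E
python3 -c "
from h import *
to((.575,.0935,.24),(.575,.0935,.15))"
```

```text
t 0.8 pos [0.2673 0.5371 0.2423] rot [ 2.671  1.654 -0.   ] gap 0.0851 F [-1.2  0.4  0.4]
(0.575, 0.0935, 0.24) [-260.1  473.1    2.3]
(0.575, 0.0935, 0.15) [-260.1  473.1   92.3]
```

Request:
step_arm(
  plan=[
    [-20,36,0,0,0,0],
    [-40,72,0,0,0,0],
    [-60,108,0,0,0,0],
    [-80,145,0,0,0,0],
    [-100,181,0,0,0,0],
    [-120,218,0,0,0,0],
    [-140,254,0,0,0,0],
    [-160,291,0,0,0,0],
    [-180,327,0,0,0,0],
    [-200,364,0,0,0,0],
    [-220,400,0,0,0,0],
    [-240,436,0,0,0,0],
  ],
  jaw=1,
)

```text
time_s: 1.8
position: [0.5517, 0.126, 0.2425]
eef_rot: [2.671, 1.654, 0.001]
ft_force: [0.8, 0.4, -0.7]
finger_gap: 0.0851
```

```bash
python3 -c "
from h import *
to((.575,.0935,.24),(.575,.0935,.10))"
```

```text
t 1.8 pos [0.5517 0.126  0.2425] rot [2.671e+00 1.654e+00 1.000e-03] gap 0.0851 F [ 0.8  0.4 -0.7]
(0.575, 0.0935, 0.24) [-18.7  35.4   2.5]
(0.575, 0.0935, 0.1) [-18.8  35.3 142.5]
```

Request:
step_arm(
  plan=[
    [-20,37,0,0,0,0],
    [-20,37,30,0,0,0],
    [-20,37,60,0,0,0],
    [-20,37,90,0,0,0],
    [-20,37,115,0,0,0],
    [-20,37,130,0,0,0],
    [-20,37,140,0,0,0],
    [-20,37,140,0,0,0],
    [-20,37,140,0,0,0],
  ],
)

```text
time_s: 2.55
position: [0.5751, 0.0936, 0.1024]
eef_rot: [-2.671, -1.654, 0.0]
ft_force: [0.2, -0.3, -0.5]
finger_gap: 0.0855
```

Run:
```python
from h import *
to((.575,.0935,.1),(.575,.0935,.027))
a=cap('top');b=cap('scene')
A=cv2.resize(a['image'][120:220,195:315],(480,400))[...,::-1];B=cv2.resize(b['image'][200:300,320:400],(320,400))[...,::-1]
cv2.imwrite('pics/s1.png',cv2.convertScaleAbs(np.hstack([A,B]),alpha=1.5))
```

```text
t 2.55 pos [0.5751 0.0936 0.1024] rot [-2.671 -1.654  0.   ] gap 0.0855 F [ 0.2 -0.3 -0.5]
(0.575, 0.0935, 0.1) [-0.2 -0.   2.4]
(0.575, 0.0935, 0.027) [-0.1  0.  75.4]
```

View pics/s1.png

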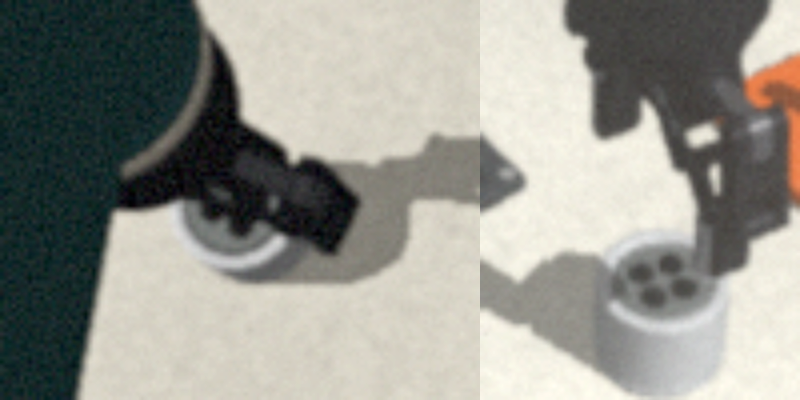

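Run:
```python
from h import *
b=cap('scene')
for z in(.09,.1): print(ray(b,(380,266),z),ray(b,(352.5,232.5),z))
x=np.array([.446,.895,0]);
for z in(.09,.1):print([proj(b,np.array([.575,.0935,z])+s*x*.048) for s in(1,-1)])
```

```text
[0.58314116 0.128888   0.09      ] [0.54573303 0.04398886 0.09      ]
[0.59068244 0.13319572 0.1       ] [0.55386616 0.0496398  0.1       ]
[array([379.43810169, 272.8310223 ]), array([352.90407234, 236.478792  ])]
[array([379.75370682, 268.97160478]), array([352.99196346, 232.62532122])]
```

Request:
step_arm(
  plan=[
    [0,0,20,0,0,0],
    [0,0,35,0,0,0],
    [0,0,50,0,0,0],
    [0,0,60,0,0,0],
    [0,0,70,0,0,0],
    [0,0,78,0,0,0],
    [0,0,78,0,0,0],
    [0,0,78,0,0,0],
  ],
)

```text
time_s: 3.37
position: [0.5749, 0.0936, 0.0243]
eef_rot: [-2.671, -1.654, 0.001]
ft_force: [0.4, 0.5, 0.2]
finger_gap: 0.0856
```

Request:
step_arm(
  plan=[
    [0,0,0,0,0,0],
    [0,0,0,0,0,0],
    [0,0,0,0,0,0],
    [0,0,0,0,0,0],
    [0,0,0,0,0,0],
    [0,0,0,0,0,0],
    [0,0,0,0,0,0],
    [0,0,0,0,0,0],
  ],
  jaw=0.55,
)

```text
time_s: 4.03
position: [0.5755, 0.0935, 0.0256]
eef_rot: [2.67, 1.654, 0.002]
ft_force: [-1.5, 0.0, 6.1]
finger_gap: 0.0613
```

Run:
```python
from h import *
to((.575,.0935,.024))
b=cap('scene')
cv2.imwrite('pics/s2.png',cv2.convertScaleAbs(cv2.resize(b['image'][220:320,310:430],(720,600))[...,::-1],alpha=1.5))
```

```text
t 4.0333 pos [0.5755 0.0935 0.0256] rot [2.670e+00 1.654e+00 2.000e-03] gap 0.0613 F [-1.5  0.   6.1]
(0.575, 0.0935, 0.024) [-0.2 -0.4  1.6]
```

View pics/s2.png

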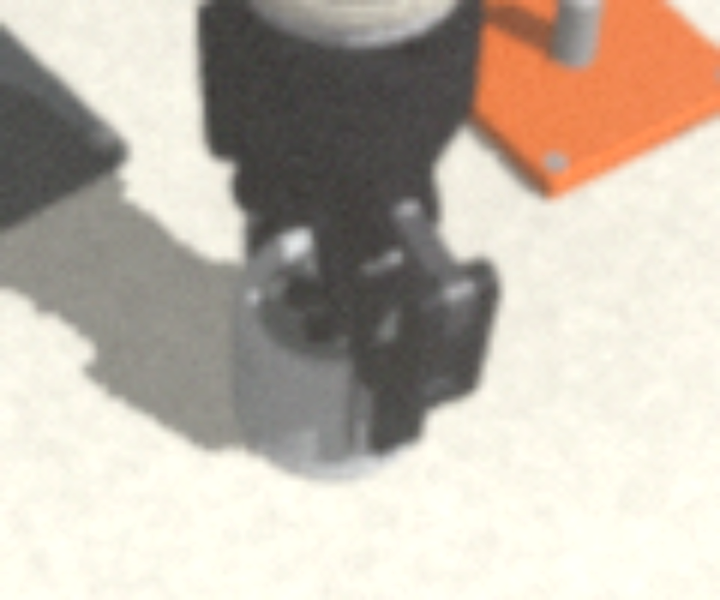

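Run:
```python
from h import *
b=cap('scene')
for z in(0,.01,.02,.03): print(z,[np.round((proj(b,(.575+.446*r+.895*w,.0935+.895*r-.446*w,z))-[310,220])*6) for r,w in((.033,0),(.033,.011),(.044,0.011))])
print([np.round((proj(b,(.575,.0935,z))-[310,220])*6) for z in (.07,.08,.09)])
```

```text
0 [array([376., 473.]), array([345., 486.]), array([363., 513.])]
0.01 [array([378., 453.]), array([346., 466.]), array([364., 493.])]
0.02 [array([379., 433.]), array([347., 446.]), array([365., 473.])]
0.03 [array([381., 412.]), array([349., 425.]), array([367., 452.])]
[array([332., 249.]), array([333., 227.]), array([334., 204.])]
```

Request:
step_arm(
  plan=[
    [0,0,0,0,0,0],
    [0,0,0,0,0,0],
    [0,0,-4,0,0,0],
    [0,0,-10,0,0,0],
    [0,0,-18,0,0,0],
    [0,0,-28,0,0,0],
    [0,0,-38,0,0,0],
    [0,0,-48,0,0,0],
    [0,0,-58,0,0,0],
    [0,0,-65,0,0,0],
    [0,0,-70,0,0,0],
    [0,0,-70,0,0,0],
  ],
  jaw=0.4,
)

```text
time_s: 5.13
position: [0.5758, 0.0937, 0.0957]
eef_rot: [2.67, 1.653, 0.003]
ft_force: [0.2, 0.9, -4.7]
finger_gap: 0.0615
```

Run:
```python
from h import *
to((.563,-.0725,.094))
b=cap('scene')
cv2.imwrite('pics/s3.png',cv2.convertScaleAbs(cv2.resize(b['image'][180:280,310:430],(720,600))[...,::-1],alpha=1.5))
```

```text
t 5.1333 pos [0.5758 0.0937 0.0957] rot [2.67  1.653 0.003] gap 0.0615 F [ 0.2  0.9 -4.7]
(0.563, -0.0725, 0.094) [-154.4   62.6    1.7]
```

View pics/s3.png

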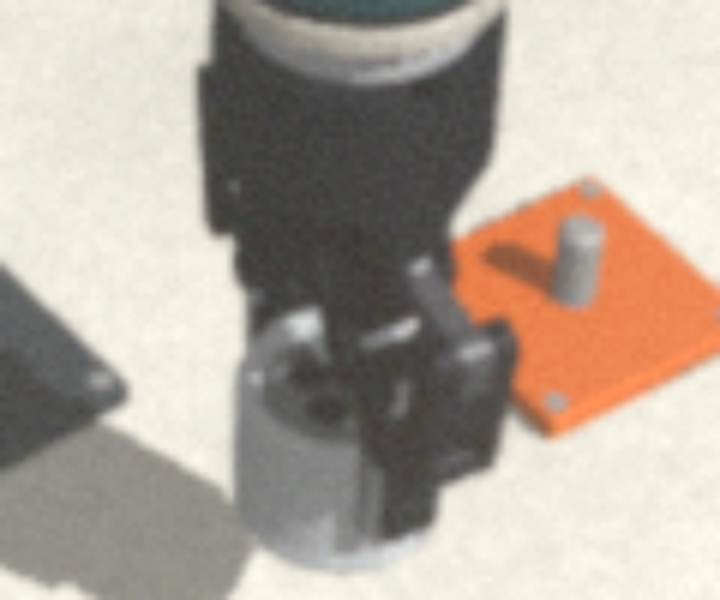

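Request:
step_arm(
  plan=[
    [-10,4,0,0,0,0],
    [-28,11,0,0,0,0],
    [-48,20,0,0,0,0],
    [-70,29,0,0,0,0],
    [-92,37,0,0,0,0],
    [-114,46,0,0,0,0],
    [-134,54,0,0,0,0],
    [-147,60,0,0,0,0],
    [-154,63,0,0,0,0],
    [-154,63,0,0,0,0],
    [-154,63,0,0,0,0],
  ],
)

```text
time_s: 6.1
position: [0.5625, -0.0722, 0.094]
eef_rot: [-2.671, -1.652, 0.0]
ft_force: [-0.1, 1.7, -3.5]
finger_gap: 0.0613
```

Run:
```python
from h import *
to((.563,-.0725,.094))
b=cap('scene','pics/s4full.png')
print(manip.get_state()['position'])
for l in ('bucket_grip','adapter_mid'):
  for r in manip.regions_of(l,'scene')[:2]:
    ys,xs=np.nonzero(r['pixels']);print(l,r['score'],xs.min(),xs.max(),ys.min(),ys.max())
cv2.imwrite('pics/s4.png',cv2.convertScaleAbs(cv2.resize(b['image'][170:270,240:360],(720,600),interpolation=2)[...,::-1],alpha=1.5))
# predicted bottom circle left/right/bottom extremes for bucket at TCP, underside .07
for c in [(.5626,-.0728)]:
  P=np.array([proj(b,(c[0]+.031*np.cos(a),c[1]+.031*np.sin(a),.07)) for a in np.linspace(0,6.28,200)])
  P=(P-[240,170])*6;print(P.min(0),P.max(0))
```

```text
t 6.1 pos [ 0.5625 -0.0722  0.094 ] rot [-2.671 -1.652  0.   ] gap 0.0613 F [-0.1  1.7 -3.5]
(0.563, -0.0725, 0.094) [-0.1  0.6  0. ]
[ 0.56250413 -0.07160128  0.09409301]
[259.03496501 231.47333557] [448.46371976 362.48333052]
```

View pics/s4.png

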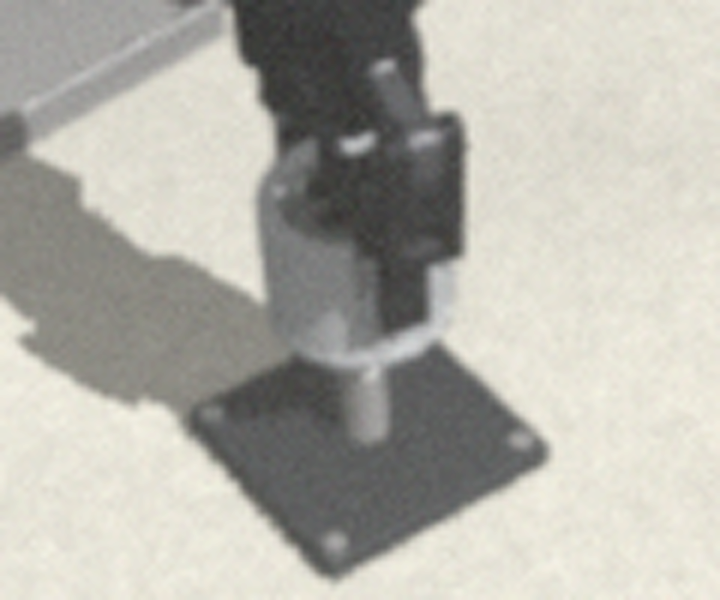

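Request:
step_arm(
  plan=[
    [0,0,8,0,0,0],
    [0,0,16,0,0,0],
    [0,0,24,0,0,0],
    [0,0,30,0,0,0],
    [0,0,35,0,0,0],
    [0,0,40,0,0,0],
    [0,0,45,0,0,0],
    [0,0,50,0,0,0],
    [0,0,54,0,0,0],
    [0,0,57,0,0,0],
    [0,0,57,0,0,0],
  ],
)

```text
time_s: 7.17
position: [0.5624, -0.0723, 0.0367]
eef_rot: [-2.671, -1.654, 0.001]
ft_force: [0.2, 0.2, -4.0]
finger_gap: 0.0614
```

Run:
```python
from h import *
to((.563,-.0725,.034))
b=cap('scene')
cv2.imwrite('pics/s5.png',cv2.convertScaleAbs(cv2.resize(b['image'][170:270,240:360],(720,600),interpolation=2)[...,::-1],alpha=1.5))
```

```text
t 7.1667 pos [ 0.5624 -0.0723  0.0367] rot [-2.671e+00 -1.654e+00  1.000e-03] gap 0.0614 F [ 0.2  0.2 -4. ]
(0.563, -0.0725, 0.034) [0.1 0.6 2.7]
```

View pics/s5.png

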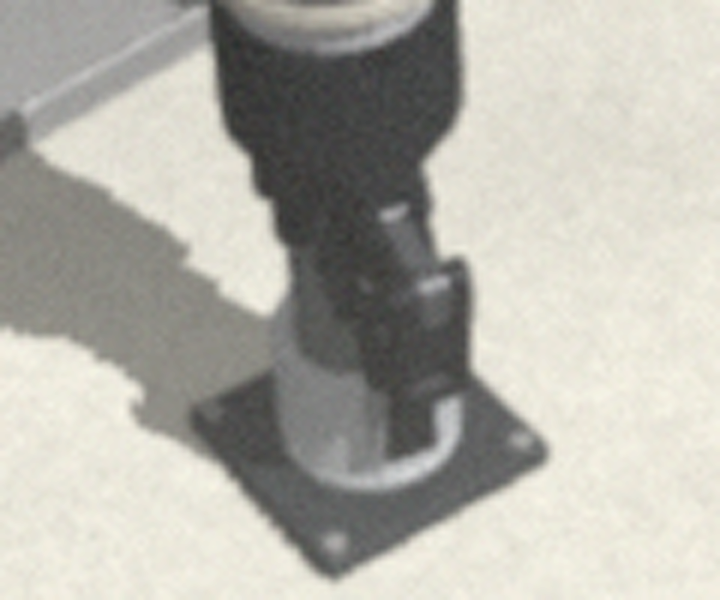

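The bucket is over the post and the adapter is rising between the fingers, with rim and plate both level. I'll do the last few mm slowly.

Request:
step_arm(
  plan=[
    [0,0,1,0,0,0],
    [0,0,2,0,0,0],
    [0,0,3,0,0,0],
    [0,0,3,0,0,0],
  ],
)

```text
time_s: 7.55
position: [0.5629, -0.0724, 0.0356]
eef_rot: [2.67, 1.654, 0.001]
ft_force: [-3.3, 1.3, 8.0]
finger_gap: 0.0612
```

Request:
step_arm(
  plan=[
    [0,0,1,0,0,0],
    [0,0,1,0,0,0],
    [0,0,1,0,0,0],
    [0,0,1,0,0,0],
    [0,0,1,0,0,0],
    [0,0,1,0,0,0],
  ],
  jaw=1,
)

```text
time_s: 8.05
position: [0.5628, -0.0724, 0.0332]
eef_rot: [2.671, 1.654, -0.0]
ft_force: [-0.2, -0.2, -0.8]
finger_gap: 0.0856
```

Run:
```python
from h import *
to((.563,-.0725,.073))
b=cap('scene')
cv2.imwrite('pics/s6.png',cv2.convertScaleAbs(cv2.resize(b['image'][170:270,240:360],(720,600),interpolation=2)[...,::-1],alpha=1.5))
```

```text
t 8.05 pos [ 0.5628 -0.0724  0.0332] rot [ 2.671  1.654 -0.   ] gap 0.0856 F [-0.2 -0.2 -0.8]
(0.563, -0.0725, 0.073) [ -0.    0.3 -39.8]
```

View pics/s6.png

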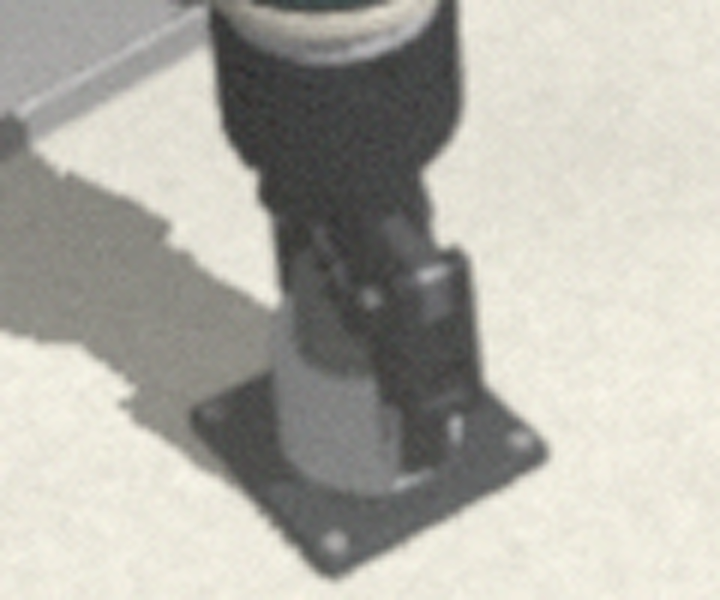

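Request:
step_arm(
  plan=[
    [0,0,-6,0,0,0],
    [0,0,-16,0,0,0],
    [0,0,-28,0,0,0],
    [0,0,-36,0,0,0],
    [0,0,-40,0,0,0],
    [0,0,-40,0,0,0],
    [0,0,-40,0,0,0],
  ],
)

```text
time_s: 8.68
position: [0.5629, -0.0724, 0.0737]
eef_rot: [2.67, 1.654, 0.001]
ft_force: [0.7, -0.6, 0.4]
finger_gap: 0.0856
```

Request:
step_arm(
  plan=[
    [0,0,0,0,0,0],
    [0,0,0,0,0,0],
    [0,0,0,0,0,0],
    [0,0,0,0,0,0],
    [0,0,0,0,0,0],
    [0,0,0,0,0,0],
  ],
  jaw=0.64,
)

```text
time_s: 9.18
position: [0.5626, -0.0723, 0.0731]
eef_rot: [-2.671, -1.654, 0.001]
ft_force: [0.1, -0.3, -0.3]
finger_gap: 0.0546
```

Run:
```python
from h import *
to((.563,-.0725,.073))
b=cap('scene')
cv2.imwrite('pics/s7.png',cv2.convertScaleAbs(cv2.resize(b['image'][170:270,240:360],(720,600),interpolation=2)[...,::-1],alpha=1.5))
```

```text
t 9.1833 pos [ 0.5626 -0.0723  0.0731] rot [-2.671e+00 -1.654e+00  1.000e-03] gap 0.0546 F [ 0.1 -0.3 -0.3]
(0.563, -0.0725, 0.073) [0.  0.4 0.1]
```

View pics/s7.png

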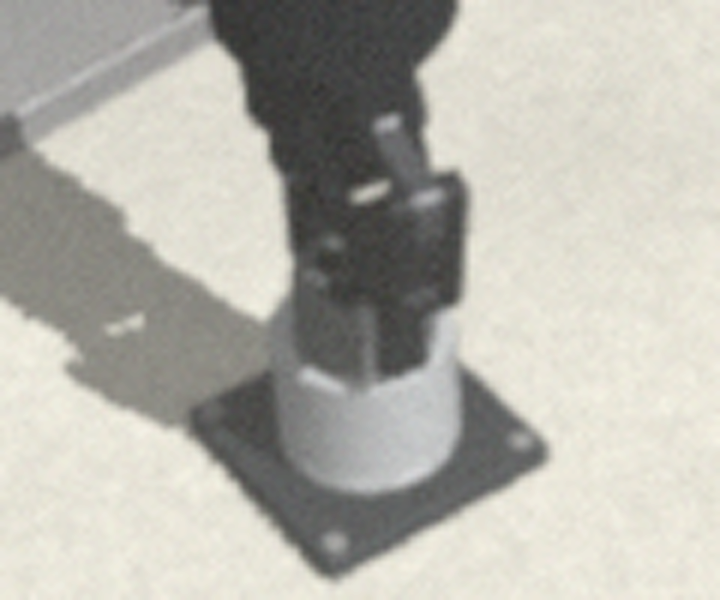

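Request:
step_arm(
  plan=[
    [0,0,-1,0,0,0],
    [0,0,-1,0,0,0],
    [0,0,-1,0,0,0],
    [0,0,-1,0,0,0],
    [0,0,-1,0,0,0],
    [0,0,-1,0,0,0],
    [0,0,-1,0,0,0],
  ],
  jaw=0.35,
)

```text
time_s: 9.82
position: [0.5628, -0.0724, 0.0744]
eef_rot: [2.671, 1.654, 0.0]
ft_force: [0.4, 0.6, 0.6]
finger_gap: 0.0438
```

Request:
step_arm(
  plan=[
    [0,0,0,0,0,0],
    [0,0,0,0,0,0],
    [0,0,0,0,0,0],
  ],
)

```text
time_s: 10.07
position: [0.5628, -0.0724, 0.0744]
eef_rot: [2.671, 1.654, 0.0]
ft_force: [-0.2, -0.8, 2.0]
finger_gap: 0.0441
```

Run:
```python
from h import *
to((.563,-.0725,.073))
b=cap('scene')
cv2.imwrite('pics/s8.png',cv2.convertScaleAbs(cv2.resize(b['image'][170:270,240:360],(720,600),interpolation=2)[...,::-1],alpha=1.5))
```

```text
t 10.0667 pos [ 0.5628 -0.0724  0.0744] rot [2.671 1.654 0.   ] gap 0.0441 F [-0.2 -0.8  2. ]
(0.563, -0.0725, 0.073) [-0.   0.2  1.4]
```

View pics/s8.png

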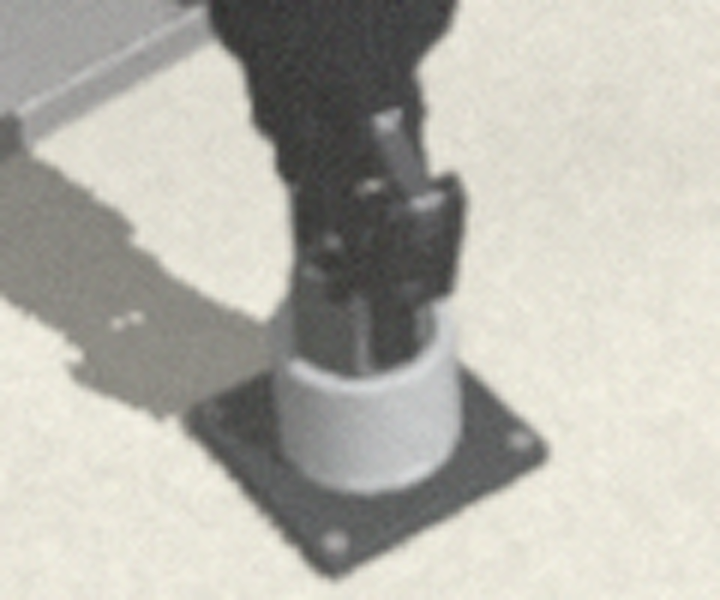

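Request:
step_arm(
  plan=[
    [0,0,-2,0,0,0],
    [0,0,-5,0,0,0],
    [0,0,-8,0,0,0],
    [0,0,-12,0,0,0],
    [0,0,-12,0,0,0],
  ],
)

```text
time_s: 10.53
position: [0.5631, -0.0724, 0.0872]
eef_rot: [2.67, 1.654, 0.001]
ft_force: [-0.2, 0.2, -0.4]
finger_gap: 0.0439
```

Run:
```python
from h import *
to((.563,-.0725,.073))
b=cap('scene')
cv2.imwrite('pics/s9.png',cv2.convertScaleAbs(cv2.resize(b['image'][170:270,240:360],(720,600),interpolation=2)[...,::-1],alpha=1.5))
```

```text
t 10.5333 pos [ 0.5631 -0.0724  0.0872] rot [2.670e+00 1.654e+00 1.000e-03] gap 0.0439 F [-0.2  0.2 -0.4]
(0.563, -0.0725, 0.073) [-0.1 -0.1 14.2]
```

View pics/s9.png

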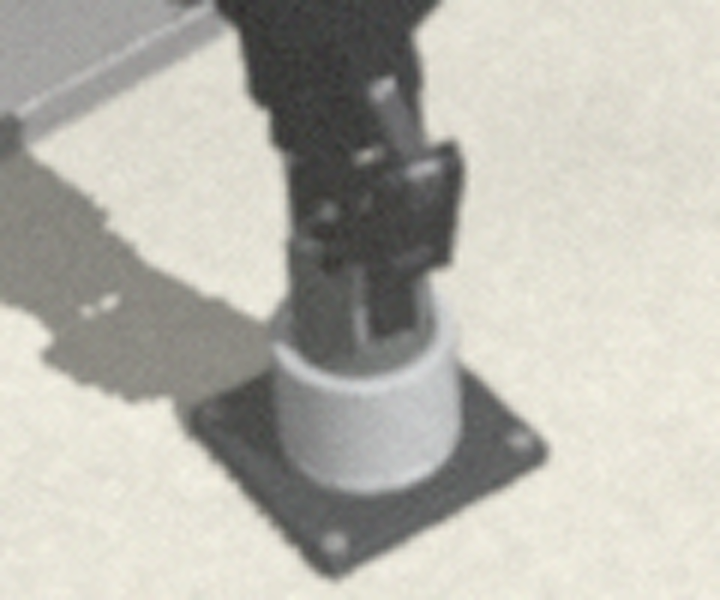

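The adapter is rising with the fingers and the bucket stays on the plate. I'll lift it clear.

Request:
step_arm(
  plan=[
    [0,0,-5,0,0,0],
    [0,0,-12,0,0,0],
    [0,0,-20,0,0,0],
    [0,0,-30,0,0,0],
    [0,0,-40,0,0,0],
    [0,0,-48,0,0,0],
    [0,0,-54,0,0,0],
    [0,0,-54,0,0,0],
  ],
)

```text
time_s: 11.25
position: [0.5638, -0.0726, 0.1422]
eef_rot: [2.669, 1.653, 0.003]
ft_force: [-0.3, -0.2, -1.3]
finger_gap: 0.0439
```

Run:
```python
from h import *
to((.491,-.338,.14),(.491,-.338,.037))
b=cap('scene')
cv2.imwrite('pics/s10.png',cv2.convertScaleAbs(cv2.resize(b['image'][150:260,240:360],(654,600),interpolation=2)[...,::-1],alpha=1.5))
```

```text
t 11.25 pos [ 0.5638 -0.0726  0.1422] rot [2.669 1.653 0.003] gap 0.0439 F [-0.3 -0.2 -1.3]
(0.491, -0.338, 0.14) [-270.1   53.     2.2]
(0.491, -0.338, 0.037) [-270.1   52.7  105.2]
```

View pics/s10.png

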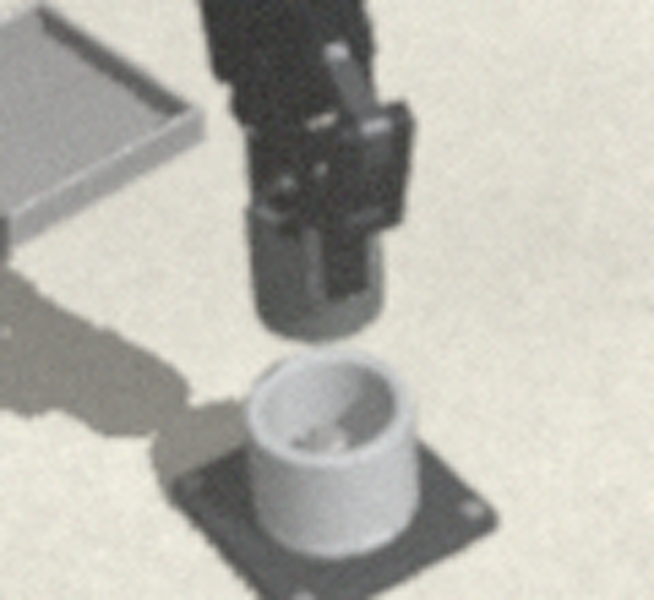

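The adapter is free and hanging upright, and the bucket sits level on the plate with the post visible in its hole (about (325,435) in the crop). Next, the tray.

Request:
step_arm(
  plan=[
    [-10,2,0,0,0,0],
    [-30,6,0,0,0,0],
    [-58,11,0,0,0,0],
    [-88,17,0,0,0,0],
    [-118,23,0,0,0,0],
    [-148,29,0,0,0,0],
    [-178,35,0,0,0,0],
    [-206,40,0,0,0,0],
    [-232,45,0,0,0,0],
    [-252,49,0,0,0,0],
    [-264,52,0,0,0,0],
    [-270,53,0,0,0,0],
  ],
)

```text
time_s: 12.3
position: [0.4889, -0.3396, 0.1397]
eef_rot: [-2.672, -1.651, 0.001]
ft_force: [0.3, -0.8, 0.1]
finger_gap: 0.0437
```

Request:
step_arm(
  plan=[
    [0,0,0,0,0,0],
    [0,0,15,0,0,0],
    [0,0,35,0,0,0],
    [0,0,55,0,0,0],
    [0,0,70,0,0,0],
    [0,0,80,0,0,0],
    [0,0,88,0,0,0],
    [0,0,92,0,0,0],
    [0,0,92,0,0,0],
  ],
)

```text
time_s: 13.05
position: [0.4898, -0.337, 0.0478]
eef_rot: [-2.669, -1.654, 0.001]
ft_force: [-1.0, 0.8, -0.3]
finger_gap: 0.0438
```

Run:
```python
from h import *
to((.491,-.338,.0364))
b=cap('scene')
cv2.imwrite('pics/s11.png',cv2.convertScaleAbs(cv2.resize(b['image'][115:215,180:300],(720,600),interpolation=2)[...,::-1],alpha=1.5))
```

```text
t 13.05 pos [ 0.4898 -0.337   0.0478] rot [-2.669e+00 -1.654e+00  1.000e-03] gap 0.0438 F [-1.   0.8 -0.3]
(0.491, -0.338, 0.0364) [-0.4  1.6 11.4]
```

View pics/s11.png

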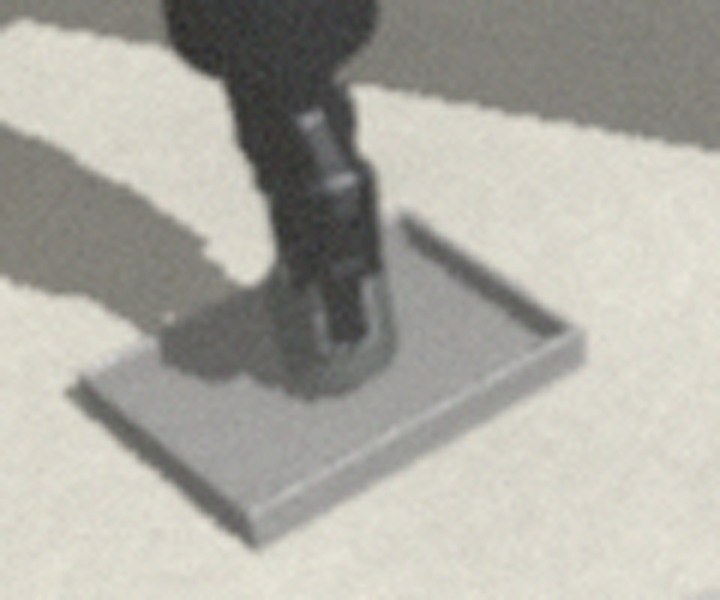

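The adapter is centred in the tray, well inside the walls. I lower it the last 11 mm slowly, until it touches.

Request:
step_arm(
  plan=[
    [0,0,3,0,0,0],
    [0,0,6,0,0,0],
    [0,0,8,0,0,0],
    [0,0,9,0,0,0],
    [0,0,10,0,0,0],
    [0,0,10,0,0,0],
  ],
)

```text
time_s: 13.6
position: [0.4898, -0.3377, 0.0382]
eef_rot: [-2.671, -1.654, 0.0]
ft_force: [-0.7, -0.1, -1.0]
finger_gap: 0.0436
```

Request:
step_arm(
  plan=[
    [0,0,0.5,0,0,0],
    [0,0,1,0,0,0],
    [0,0,1.5,0,0,0],
    [0,0,1.5,0,0,0],
  ],
)

```text
time_s: 13.93
position: [0.4898, -0.3376, 0.0368]
eef_rot: [-2.671, -1.654, 0.0]
ft_force: [-0.3, 0.1, -1.2]
finger_gap: 0.0436
```

Request:
step_arm(
  plan=[
    [0,0,0.5,0,0,0],
    [0,0,1,0,0,0],
    [0,0,1,0,0,0],
  ],
)

```text
time_s: 14.18
position: [0.49, -0.3377, 0.0365]
eef_rot: [2.67, 1.654, 0.0]
ft_force: [-1.2, 1.2, 5.6]
finger_gap: 0.0439
```

Request:
step_arm(
  plan=[
    [0,0,0.5,0,0,0],
    [0,0,1,0,0,0],
    [0,0,1,0,0,0],
  ],
)

```text
time_s: 14.43
position: [0.4901, -0.3377, 0.0364]
eef_rot: [2.67, 1.654, 0.0]
ft_force: [-3.2, 3.7, 13.7]
finger_gap: 0.0435
```

It has touched the floor (Fz is up). I back off 1 mm and open partway.

Request:
step_arm(
  plan=[
    [0,0,-1,0,0,0],
    [0,0,-1,0,0,0],
  ],
)

```text
time_s: 14.6
position: [0.4902, -0.3379, 0.0365]
eef_rot: [2.67, 1.654, 0.0]
ft_force: [0.0, 1.2, 7.4]
finger_gap: 0.0437
```

Request:
step_arm(
  plan=[
    [0,0,0,0,0,0],
    [0,0,0,0,0,0],
    [0,0,0,0,0,0],
    [0,0,0,0,0,0],
    [0,0,0,0,0,0],
    [0,0,0,0,0,0],
  ],
  jaw=0.75,
)

```text
time_s: 15.1
position: [0.4898, -0.3376, 0.0356]
eef_rot: [-2.671, -1.654, 0.0]
ft_force: [0.1, 0.0, -0.1]
finger_gap: 0.064
```

Request:
step_arm(
  plan=[
    [0,0,-5,0,0,0],
    [0,0,-12,0,0,0],
    [0,0,-22,0,0,0],
    [0,0,-35,0,0,0],
    [0,0,-55,0,0,0],
    [0,0,-80,0,0,0],
    [0,0,-110,0,0,0],
    [0,0,-140,0,0,0],
    [0,0,-160,0,0,0],
    [0,0,-160,0,0,0],
  ],
)

```text
time_s: 15.93
position: [0.4924, -0.3398, 0.2022]
eef_rot: [2.662, 1.649, 0.005]
ft_force: [0.1, -0.6, 0.9]
finger_gap: 0.0641
```

Run:
```python
from h import *
to()
b=cap('scene');a=cap('top')
cv2.imwrite('pics/s12.png',cv2.convertScaleAbs(cv2.resize(b['image'][120:280,170:350],(675,600),interpolation=2)[...,::-1],alpha=1.5))
cv2.imwrite('pics/t12.png',a['image'][...,::-1])
for n in('scene','top'):
  for l in ('bucket_grip','adapter_mid'):
    for r in manip.regions_of(l,n)[:3]:
      ys,xs=np.nonzero(r['pixels']);print(n,l,round(r['score'],2),xs.min(),xs.max(),ys.min(),ys.max())
```

```text
t 15.9333 pos [ 0.4924 -0.3398  0.2022] rot [2.662 1.649 0.005] gap 0.0641 F [ 0.1 -0.6  0.9]
scene bucket_grip 0.73 285 316 213 251
scene adapter_mid 0.83 225 246 158 182
top bucket_grip 0.94 328 360 158 193
top adapter_mid 0.65 472 506 198 224
top adapter_mid 0.6 326 361 157 194
```

View pics/s12.png

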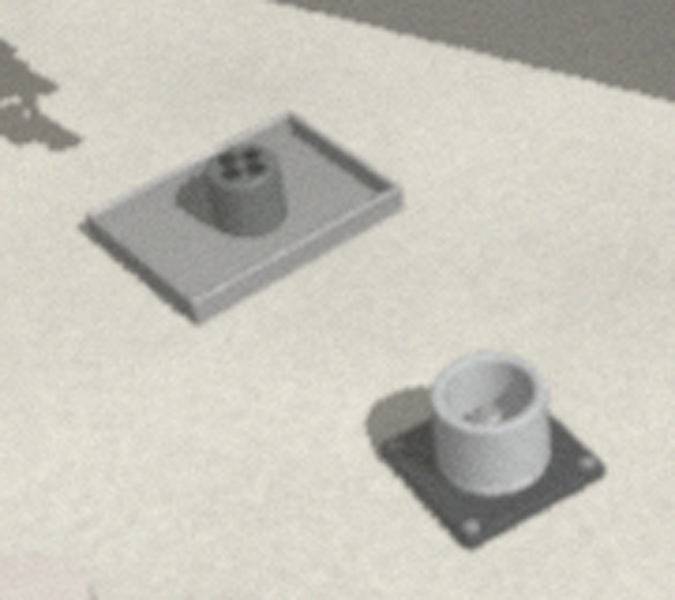

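View pics/t12.png

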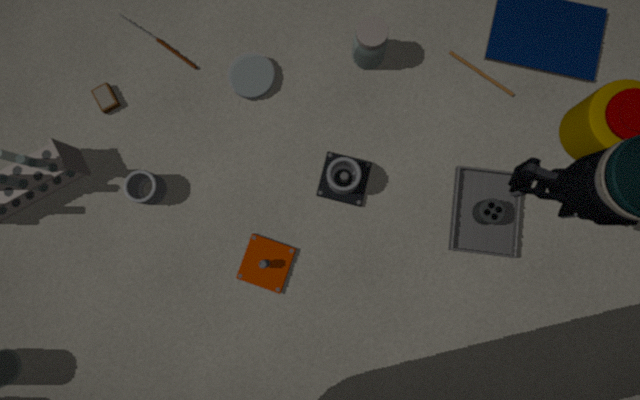

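Run:
```python
from h import *
b=cap('scene');a=cap('top')
s=lambda p:np.round((p-[170,120])*3.75)
print('pred scene top/bottom of adapter',[s(proj(b,(.490,-.338,z))) for z in(.046,.004)], 'top cam',proj(a,(.49,-.338,.046)))
print('post vs bucket rim top cam',ray(a,(344,175),.06))
```

```text
pred scene top/bottom of adapter [array([238., 160.]), array([248., 213.])] top cam [492.83517493 210.30154005]
post vs bucket rim top cam [ 0.55902804 -0.07316471  0.06      ]
```

Predicted and seen positions agree: the adapter's top is at about (242,163) against a predicted (238,160), and its foot at about (250,213) against (248,213). It is upright in the tray, and the bucket is level on the plate. Handing in.

```bash
python3 -c "
from rig import manip
print(manip.sign_off())"
```

```text
the job is handed in; nothing more can be done
None
```

I set the four-well bucket down over the dark post, lifted out the adapter it pushed up, and stood the adapter in the steel tray. I handed the job in at about 16 s of the 48 s allowed; no verdict is reported.

**Last checks:**
- **Adapter:** it stands upright near the middle of the tray, at about (0.490, −0.338). The pictures match an upright adapter there to within about 1 pixel.
- **Bucket:** it sits level on the base plate with the post inside its hole. By the camera its rim centre is within about 4 mm of the post axis.
- **Forces:** no reading passed about 14 N, and the gripper ended clear of everything at about 0.20 m height.

**Disagreements:**
- The finger opening read about 44 mm on the 46 mm adapter, but the grasp held.
- In the last top view, the network also labelled the emptied bucket as an adapter (score 0.60). The picture shows this is wrong.

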